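Connect the dust-extraction elbow at a gem polisher's bench

TASK

Connect the dust extraction: first take the small amber jar out of the elbow's way and stand it on the cork pad. Then screw the elbow down its threaded stub, clockwise seen from above and less than one full turn, until its outlet points straight at the mouth of the steel extraction pipe, and only then push the pipe's black sleeve fully home over the outlet by its knob. Leave the bottle, the polishing tang, the loupe and the little copper-tipped dop as they are, and let go of everything at the end.

Things in the scene. Friction and masses are not known exactly. Their poses are not given: they have to be found in the camera images.
- jar_center (a point): small amber glass jar with a dark steel lid, upright, loose, 42 mm diameter (lid too), 74 mm high, 0.16 kg (varies); this point is its centre, 37 mm above its underside. It stands on the bench 68 to 78 mm from the stub's axis, where the elbow's outlet would hit it
- pad_top (a point): round cork pad fixed on the bench, 90 mm diameter, 6 mm thick, at the robot's right; this point is the centre of its top
- elbow_head (a point): cast aluminium pipe elbow, already started on the thread of a brass stub (flange 66 mm wide, 10 mm high). Its top is an upright square block 30 x 30 mm: this point lies on the screw axis, 17 mm below the block's flat top and 16 mm above the top of the outlet tube; between these levels all four flat sides can be gripped. Axes turn with the elbow: z up the screw axis, x the way the outlet points
- elbow_outlet (a point): centre of the end of the elbow's outlet, a horizontal round tube 24 mm in diameter whose end is 62 mm from the screw axis and 28 mm lower than elbow_head. Axes as elbow_head
- elbow (a joint): turn of the elbow on its thread, rad, growing clockwise seen from above (screwing down), range 0 to 8; it sinks 5 mm a turn (0.8 mm a rad), needs about 0.2 N m and stays where left. It starts at 1.3 to 2.9; the wanted position, 3.1 to 5.3 rad farther on, lies between 5.9 and 6.7
- pipe: fixed steel extraction pipe, 32 mm wide. Origin on the stub's screw axis at bench level, x level, out along the pipe, z up. Pipe axis 58 mm above the bench; mouth 72 mm from the origin, facing the stub; it bends down into a 60 mm flange 187 mm out. A dark arrow on the bench below points at the stub. The elbow is right when its outlet points along this x, its end at most 6 mm off to either side
- sleeve_knob (a point): black sleeve on the pipe, 40 mm outer diameter, 34 mm bore, 40 mm long, with an upright round knob, 17 mm diameter, on top; this point is on the knob's axis, 14 mm below its top (108 mm above the bench), 16 mm above the sleeve. x points along the pipe away from the stub. Pulled back, the knob is 118 mm from the stub's axis; home, 78 mm
- sleeve (a joint): travel of the sleeve towards the stub in m, 0 pulled back to 0.040 fully home at a hard stop, where it bridges the gap and covers the outlet's end; slides with about 2 N and stays where it is left; starts at 0 to 0.010
- bottle: bystander: white plastic bottle, loose, upright, 52 mm diameter, 158 mm high, at the robot's right near the pad; origin at the centre of its underside
- tang: bystander: polisher's tang, a dark steel arm 172 x 75 mm, 50 mm high, standing on three feet at the robot's left; origin on the bench under its middle, x along the arm
- loupe: bystander: folded steel loupe, 55 x 30 x 20 mm, lying on the bench 11 to 14 cm from the stub; origin under its middle
- dop: bystander: polishing dop, a slim upright steel spindle on a round foot with a copper stem on top, loose, foot 38 mm diameter, 71 mm high, standing 80 to 95 mm to one side of the pipe's axis abreast of the sleeve; origin at the centre of its underside
Not all that is in view belongs to the job. Of the things like the part that bears elbow_head, leave any that is purple or turquoise; of the rest the smaller one is meant.

How it is judged:
By the outcome, as a careful person would: the job done as asked, in the order asked, and still so for the second after the job is handed in, with the robot touching nothing.
It also fails if it takes over 72 s, if anything falls off the work surface, if the arm or the gripper's body presses on something with over 40 N, if the wrist force passes 120 N, or if a joint passes its speed limit or range.

ROBOT

A 7-joint arm with a two-finger parallel gripper is mounted at the origin on the work surface. World frame = base frame: x ahead of the robot, y to its left, z up, the work surface at z = 0. Lengths are in m, angles in degrees, forces in N, time in s.
With the tool pointing down it reaches from about 0.425 to 0.875 m from the base axis. Payload 4.7 kg.
Tool frame: the origin (TCP) lies on the centre line of the jaws, within the pads' length; the fingertips stand 19 mm ahead of it and the grasp point (between the pads) is the TCP; z points along the fingers, y is the line along which they close (so a half turn about z gives the same grasp; the last joint's range is limited). The gripper opens to 87 mm and grips with 3 to 60 N. Pads are 19 mm wide; open, the fingers measure 117 mm over their backs; the gripper's body (75 mm by 190 mm) begins 51 mm behind the grasp point.
Start: joints at [-62.962, 18.392, -4.016, 83.108, 1.295, 78.541, -3.26], TCP at [0.287, 0.583, 0.242] pointing down, gripper open.
Joint ranges: [-163.93, 163.93], [-17.29, 119.83], [-79.2, 71.16], [3.27, 140.29], [-89.18, 269.18], [5.43, 117.66], [-154.24, 154.24]. Speed limits (degrees/s): [147.25, 147.25, 180, 180, 180, 180, 180].

INTERFACE

Orientations are given as [roll, pitch, yaw] about the fixed x, y, z axes, in that order (R = Rz(yaw) Ry(pitch) Rx(roll)).
In Python, from cell import env, imaging gives the robot as it stands.
- The arm moves only by the shell command python3 -m crank 'ROWS' [OPENING] [FORCE]. ROWS is JSON, a list of rows, each an object of numbers: "x", "y", "z": the shift along the tool's x, y, z in m; "turn": the turn about the tool's z in rad. In form: [{"x": .., "y": .., "z": .., "turn": ..}, ...]. A call has 1 to 12 rows; each row is the pose to reach, as a shift and turn from the pose commanded when the call began, along the tool's axes at that moment; what a row does not reach only later rows make up. A row lasts 1/8 s, in which the tool goes at most 62.5 mm and 10.7 degrees, less where a joint would pass 70% of its speed; a pose out of reach is approached as far as the arm can. A call with a gripper value outside its range is refused whole. OPENING is the finger opening in m, from 0 to 0.087, set as the call begins (- or left out, the last holds). The fingers move at their own pace and stop on an object; FORCE is the grip in N (left out, the last holds). Time passes only in rows, so rows that repeat a pose let the fingers close. It gives the time, the measured TCP pose, the force, the opening and the grip force at its end, in the units of the state.
- env.get_obs(): the state, without advancing time (a new reading comes with each control period).
- imaging.read_camera(name): name is "scene" or "top" or "wrist"; returns the picture (400x640x3 uint8, red, green, blue); there is no depth.
- imaging.get_calibration(name): a dict with "camera_matrix" (3x3 intrinsics, pixels), "position" and "attitude" of the camera in the world. Camera axes: x right, y up, looking along -z (the intrinsics and any distortion apply to the point x, -y, -z); pixel columns grow to the right and rows downward; lengths in m; the calibration is good to about 2 mm. A picture is of the moment at which its call begins: read the wrist's pose just before it. get_calibration takes no time and is no camera call; for the wrist camera it gives the pose at the moment of the call.
- env.sign_off(): hands the job in; it is judged then, once.
The state is a dict: "time_s": time; "qpos": joint angles; "joint_velocities": joint speeds; "effort": joint torques, N m; "tool_pos": TCP position; "tool_rot": TCP orientation; "force": force on the tool from outside, world axes, zero at the start; "wrist_torque": the same for the moment, N m; "grip_width": finger opening in m; "grasp_force": force on a finger pad.
Only numpy, scipy, OpenCV 4.12 (cv2) and the standard library are available. Lean on these libraries where they do the work, as an engineer would, in place of code of your own. Each camera call takes 0.05 s, during which the arm holds its last target. There are 200 camera calls.

## Working session

There is one attempt and no reset: what is moved stays moved. The work goes in short steps, Python scripts to look and compute and a shell command to move; the robot and the scene stay as the last step left them, time stands still between calls to the robot, and variables do not carry over. Pictures are saved under pics/ and viewed, at most 10 in all, crops included, and the job is handed in when it is done.

```bash
mkdir -p pics; ls
python3 - <<'E'
from cell import env, imaging
import cv2,numpy as np
for n in("top","scene"):
    c=imaging.get_calibration(n);print(n,c)
    cv2.imwrite(f"pics/{n}0.png",cv2.cvtColor(imaging.read_camera(n),cv2.COLOR_RGB2BGR))
o=env.get_obs();print(o)
E
```

```text
pics
top {'camera_matrix': array([[465.68945411,   0.        , 321.38111463],
       [  0.        , 465.68945411, 195.93387104],
       [  0.        ,   0.        ,   1.        ]]), 'position': array([ 0.45713939, -0.01734236,  1.21147315]), 'attitude': array([  5.60627289,   1.30194424, -91.42872378])}
scene {'camera_matrix': array([[466.92016954,   0.        , 321.68688411],
       [  0.        , 466.92016954, 205.39523598],
       [  0.        ,   0.        ,   1.        ]]), 'position': array([ 1.12805864, -0.61373185,  0.64637342]), 'attitude': array([56.5485227 ,  1.39638706, 39.94048386])}
{'time_s': 0.1, 'qpos': array([-62.96112561,  18.43431951,  -4.01472283,  83.16779546,
         1.29624003,  78.54142063,  -3.26117623]), 'joint_velocities': array([-0.03256367, -0.19087278, -0.07146909, -0.11689702, -0.00042593,
        0.0300765 ,  0.01687828]), 'effort': array([-4.61149898e-05, -4.92574990e+01, -4.05790592e-01, -3.13394845e+01,
       -6.41699717e-02,  3.95003648e-02,  1.19883548e-04]), 'tool_pos': array([0.28714644, 0.58261744, 0.24057737]), 'tool_rot': array([-1.79901763e+02,  6.96504082e-03,  1.53769027e+02]), 'force': array([ 0.24133574, -0.41758514,  0.27793092]), 'wrist_torque': array([0.01881942, 0.02795126, 0.01034604]), 'grasp_force': 0.0, 'grip_width': 0.08683686835432816}
```

View pics/top0.png

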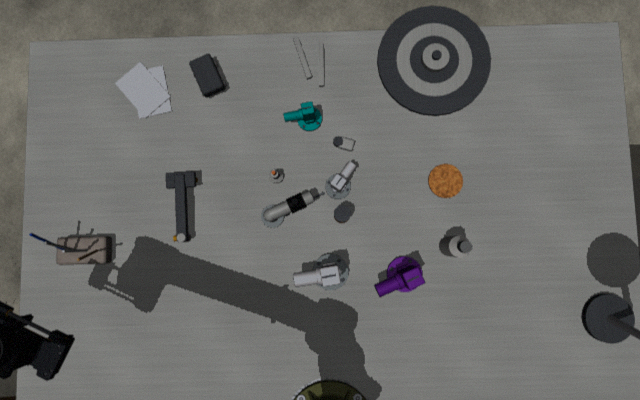

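View pics/scene0.png

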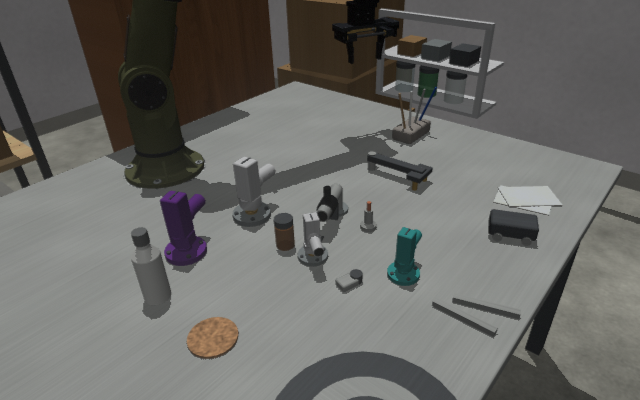

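Candidates (top view): purple (402,275) and turquoise (305,116) are excluded. Of the two greys, large (325,272) and small (341,182), the small one fits: it sits by the pipe with the black sleeve (296,203), with the jar at (344,212). I'll confirm this in a crop and measure.

```bash
cat > h.py <<'E'
from cell import env, imaging
import cv2,numpy as np
from scipy.spatial.transform import Rotation as R
F=np.diag([1,-1,-1.])
def ray(cal,u,v):
    d=np.linalg.inv(cal["camera_matrix"])@[u,v,1.]
    return np.array(cal["position"]),R.from_euler("xyz",cal["attitude"],degrees=True).as_matrix()@F@d
def plane(cal,u,v,z):
    p,d=ray(cal,u,v);return p+d*(z-p[2])/d[2]
def proj(cal,P):
    q=F@R.from_euler("xyz",cal["attitude"],degrees=True).as_matrix().T@(np.array(P)-cal["position"])
    q=cal["camera_matrix"]@q;return q[:2]/q[2]
def two(c1,a,c2,b):
    p,d=ray(c1,*a);q,e=ray(c2,*b)
    s=np.linalg.lstsq(np.c_[d,-e],q-p,rcond=None)[0]
    return (p+d*s[0]+q+e*s[1])/2,np.linalg.norm(p+d*s[0]-q-e*s[1])
E
python3 - <<'E'
from h import *
t=cv2.imread("pics/top0.png");s=cv2.imread("pics/scene0.png")
a=cv2.resize(t[150:240,250:390],None,fx=5,fy=5,interpolation=cv2.INTER_CUBIC)
b=cv2.resize(s[180:280,260:390],None,fx=5,fy=5,interpolation=cv2.INTER_CUBIC)
cv2.imwrite("pics/cropt.png",a);cv2.imwrite("pics/crops.png",b)
c=imaging.get_calibration("top")
for n,u,v,z in[("pad",446,181,.006),("lid",344,211,.074),("headtop",350,166,.12),("flange",339,187,.01)]:print(n,plane(c,u,v,z))
hsv=cv2.cvtColor(t,cv2.COLOR_BGR2HSV)
m=cv2.inRange(hsv,(5,110,90),(20,255,255))
n,l,st,ce=cv2.connectedComponentsWithStats(m)
for i in range(1,n):
    if st[i,4]>40:print(st[i],ce[i],plane(c,*ce[i],.006))
E
```

```text
pad [ 0.60627675 -0.31710246  0.006     ]
lid [ 0.53093776 -0.04864579  0.074     ]
headtop [ 0.63423193 -0.06473258  0.12      ]
flange [ 0.59780359 -0.03929559  0.01      ]
[428 164  35  34 915] [445.26120219 180.51256831] [ 0.60760326 -0.31526257  0.006     ]
```

View pics/cropt.png

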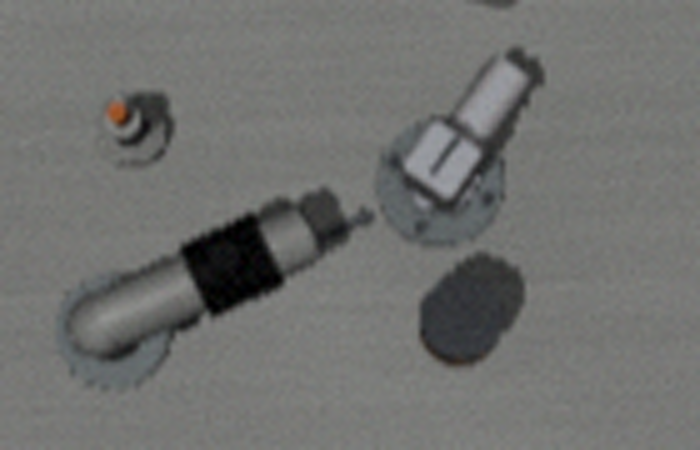

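View pics/crops.png

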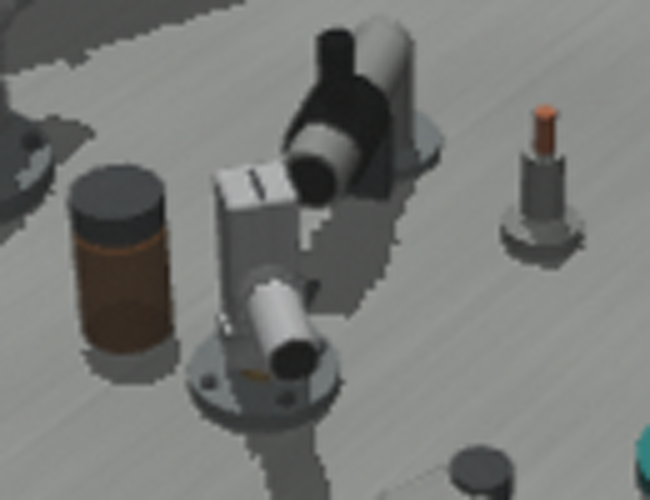

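Run:
```python
from h import *
c=imaging.get_calibration("top");s=imaging.get_calibration("scene")
T=lambda x,y:(250+x/5-.4,150+y/5-.4);S=lambda x,y:(260+x/5-.4,180+y/5-.4)
print("lid",two(c,T(459,320),s,S(117,193)),plane(c,*T(459,320),.074),plane(s,*S(117,193),.074))
print("block",two(c,T(442,160),s,S(255,184)),plane(c,*T(442,160),.106),plane(s,*S(255,184),.106))
print("flange",plane(c,*T(440,180),.01),plane(s,*S(263,378),.01))
print("knobtop",plane(s,*S(336,36),.122))
sl=plane(c,*T(235,264),.058);print("sleeve",sl)
f=plane(c,*T(442,160),.106)
d=(plane(c,*T(455,138),.106)-plane(c,*T(431,180),.106));print("out heading",np.degrees(np.arctan2(d[1],d[0])))
a=plane(c,*T(482,145),.106)-plane(c,*T(452,203),.106);b=plane(c,*T(431,115),.106)-plane(c,*T(403,175),.106);print([np.degrees(np.arctan2(k[1],k[0])) for k in(a,b)])
t0=plane(c,*T(520,70),.063+0)
print("outl tip",t0,np.degrees(np.arctan2(*(t0-f)[1::-1])))
k=sl-f;print("pipe heading",np.degrees(np.arctan2(k[1],k[0])),np.linalg.norm(k[:2]))
print("dop",plane(c,*T(116,112),.071),"bottlecap",plane(c,463,246,.158))
m=plane(c,*T(115,335),.005);k=m-f;print("pflange",m,np.degrees(np.arctan2(k[1],k[0])),np.linalg.norm(k[:2]))
```

```text
lid (array([ 0.52426633, -0.0429499 ,  0.07037023]), np.float64(0.002057200226271278)) [ 0.52474501 -0.04211164  0.074     ] [ 0.52740832 -0.04732596  0.074     ]
block (array([ 0.59918967, -0.03632171,  0.103541  ]), np.float64(0.0021251006432933374)) [ 0.59962356 -0.03552479  0.106     ] [ 0.60092916 -0.03977944  0.106     ]
flange [ 0.60156204 -0.03576862  0.01      ] [ 0.60522728 -0.04499361  0.01      ]
knobtop [0.57037698 0.04964922 0.122     ]
sleeve [0.55652236 0.06811985 0.058     ]
out heading -31.160146597422955
[np.float64(-28.830312069595802), np.float64(-26.400012488265986)]
outl tip [ 0.64926766 -0.07635068  0.063     ] -39.43290645809154
pipe heading 112.58025398595029 0.11224938614733376
dop [0.63262193 0.12474983 0.071     ] bottlecap [ 0.44016578 -0.30960227  0.158     ]
pflange [0.52574289 0.13521661 0.005     ] 113.39838034518381 0.18604026251580444
```

Block top triangulates to z=104 mm, which is sane. The jar is 75 mm from the axis, and the outlet heading (about −31°) and pipe heading (about 113°) mean a turn of about 3.75 rad. I'll move above the jar for a close look.

```bash
python3 -m crank '[{"x":-0.1,"y":-0.09,"z":0,"turn":-0.1},{"x":-0.3,"y":-0.28,"z":0.0,"turn":-0.3},{"x":-0.49,"y":-0.456,"z":0.01,"turn":-0.458},{"x":-0.49,"y":-0.456,"z":0.01,"turn":-0.458},{"x":-0.49,"y":-0.456,"z":0.01,"turn":-0.458},{"x":-0.49,"y":-0.456,"z":0.01,"turn":-0.458},{"x":-0.49,"y":-0.456,"z":0.01,"turn":-0.458},{"x":-0.49,"y":-0.456,"z":0.01,"turn":-0.458},{"x":-0.49,"y":-0.456,"z":0.01,"turn":-0.458},{"x":-0.49,"y":-0.456,"z":0.01,"turn":-0.458},{"x":-0.49,"y":-0.456,"z":0.01,"turn":-0.458},{"x":-0.49,"y":-0.456,"z":0.01,"turn":-0.458}]' 0.087
python3 - <<'E'
from h import *
c=imaging.get_calibration("wrist");w=imaging.read_camera("wrist")
cv2.imwrite("pics/w1.png",cv2.cvtColor(w,cv2.COLOR_RGB2BGR))
o=env.get_obs();print(o["time_s"],o["qpos"],o["tool_pos"],o["tool_rot"],c)
np.save("w1.npy",c,allow_pickle=True)
E
```

```text
time_s: 1.6
tool_pos: [0.5254, -0.0471, 0.2312]
tool_rot: [-179.9, -0.0, 179.6]
force: [-0.6, 0.1, -0.2]
grip_width: 0.0868
grasp_force: 0.0
1.65 [-22.8073816    3.47214108  25.87104367 102.2449913   -1.55978182
  74.69173642  93.23941002] [ 0.52510427 -0.04404676  0.23108288] [-1.79992902e+02 -5.66047295e-02  1.79803675e+02] {'camera_matrix': array([[286.03950794,   0.        , 323.2701794 ],
       [  0.        , 286.03950794, 198.13381802],
       [  0.        ,   0.        ,   1.        ]]), 'position': array([ 0.44711452, -0.04641246,  0.37486025]), 'attitude': array([-16.39283625,   0.1229918 ,  89.5623302 ])}
```

View pics/w1.png

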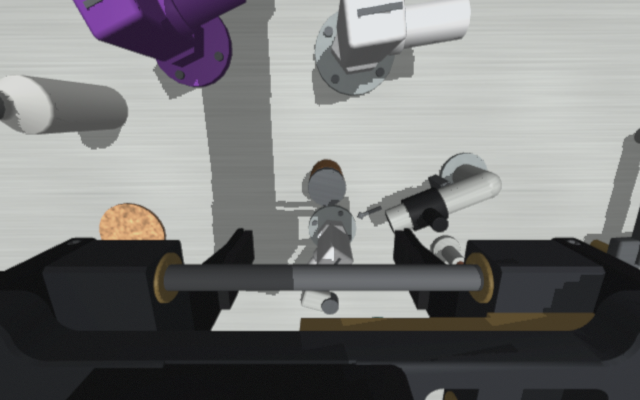

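The wrist view shows the jar lid at about (326,187), the elbow at (333,240), the pipe at (445,200) with the knob tip near (433,224), the cork pad at (132,222), and the large grey and purple elbows at the top. I'll refine the lid and knob in code.

Run:
```python
from h import *
c=np.load("w1.npy",allow_pickle=True).item()
w=cv2.imread("pics/w1.png");hsv=cv2.cvtColor(w,cv2.COLOR_BGR2HSV)
print("lid",plane(c,326,187,.074),proj(c,[.525,-.043,.074]))
print("knob",plane(c,433,218,.108))
g=cv2.resize(w[150:290,280:520],None,fx=3.3,fy=3.3,interpolation=cv2.INTER_CUBIC);cv2.imwrite("pics/w1c.png",g)
m=cv2.inRange(hsv,(5,110,90),(20,255,255));m[:190]=0;m[:,200:]=0
M=cv2.moments(m,True);u,v=M["m10"]/M["m00"],M["m01"]/M["m00"];print("pad",u,v,plane(c,u,v,.006))
```

```text
lid [ 0.52305554 -0.04467934  0.074     ] [327.55544702 188.72691876]
knob [0.54691529 0.0610965  0.108     ]
pad 132.40426793123888 228.1985773562537 [ 0.59729392 -0.31351412  0.006     ]
```

View pics/w1c.png

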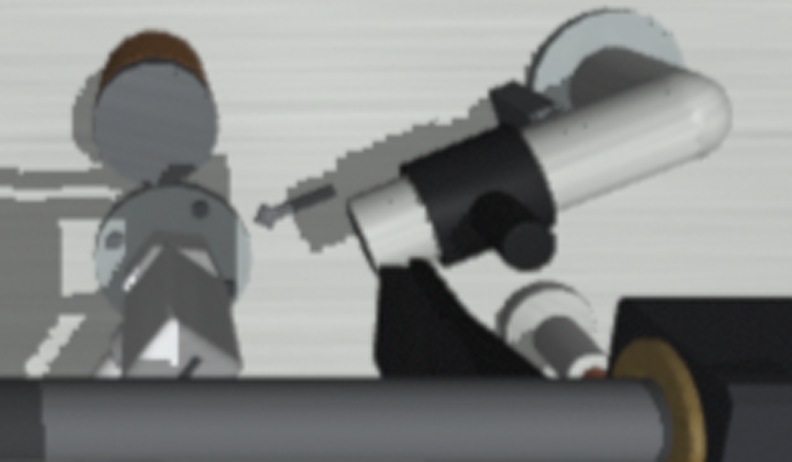

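```bash
python3 -m crank '[{"x":0.001,"y":-0.001,"z":0.06},{"x":0.001,"y":-0.001,"z":0.12},{"x":0.001,"y":-0.001,"z":0.155},{"x":0.001,"y":-0.001,"z":0.172},{"x":0.001,"y":-0.001,"z":0.172}]' 0.087
python3 -m crank '[{"x":0},{"x":0},{"x":0},{"x":0},{"x":0},{"x":0}]' 0.03 18
```

```text
invalid input
invalid input
```

Rows must list all four keys.

```bash
python3 -m crank '[{"x":0.001,"y":-0.001,"z":0.06,"turn":0},{"x":0.001,"y":-0.001,"z":0.12,"turn":0},{"x":0.001,"y":-0.001,"z":0.155,"turn":0},{"x":0.001,"y":-0.001,"z":0.172,"turn":0},{"x":0.001,"y":-0.001,"z":0.172,"turn":0}]' 0.087
python3 -m crank '[{"x":0,"y":0,"z":0,"turn":0},{"x":0,"y":0,"z":0,"turn":0},{"x":0,"y":0,"z":0,"turn":0},{"x":0,"y":0,"z":0,"turn":0},{"x":0,"y":0,"z":0,"turn":0},{"x":0,"y":0,"z":0,"turn":0}]' 0.03 18
```

```text
time_s: 2.28
tool_pos: [0.5238, -0.0424, 0.059]
tool_rot: [180.0, -0.1, -179.9]
force: [-0.9, 0.4, 0.2]
grip_width: 0.0869
grasp_force: 0.0
time_s: 3.02
tool_pos: [0.5244, -0.0436, 0.0596]
tool_rot: [-180.0, 0.0, -180.0]
force: [-0.1, -0.5, 0.2]
grip_width: 0.0411
grasp_force: 18.0
```

```bash
python3 -m crank '[{"x":0,"y":0,"z":-0.03,"turn":0},{"x":0,"y":-0.01,"z":-0.08,"turn":0},{"x":-0.01,"y":-0.05,"z":-0.12,"turn":0},{"x":-0.03,"y":-0.10,"z":-0.13,"turn":0},{"x":-0.045,"y":-0.15,"z":-0.13,"turn":0},{"x":-0.06,"y":-0.20,"z":-0.13,"turn":0},{"x":-0.075,"y":-0.245,"z":-0.12,"turn":0},{"x":-0.082,"y":-0.271,"z":-0.08,"turn":0},{"x":-0.082,"y":-0.271,"z":-0.04,"turn":0},{"x":-0.082,"y":-0.271,"z":-0.016,"turn":0},{"x":-0.082,"y":-0.271,"z":-0.009,"turn":0},{"x":-0.082,"y":-0.271,"z":-0.007,"turn":0}]'
python3 -m crank '[{"x":0,"y":0,"z":0.0005,"turn":0},{"x":0,"y":0,"z":0.001,"turn":0}]'
```

```text
time_s: 4.53
tool_pos: [0.6066, -0.3146, 0.0668]
tool_rot: [-180.0, 0.0, -180.0]
force: [-0.0, -0.3, -2.1]
grip_width: 0.0412
grasp_force: 18.0
time_s: 4.78
tool_pos: [0.6071, -0.3147, 0.0667]
tool_rot: [-180.0, 0.1, -180.0]
force: [0.2, -0.6, -0.9]
grip_width: 0.0414
grasp_force: 18.0
```

```bash
python3 -m crank '[{"x":0,"y":0,"z":0.001,"turn":0},{"x":0,"y":0,"z":0.001,"turn":0},{"x":0,"y":0,"z":0.001,"turn":0},{"x":0,"y":0,"z":0.001,"turn":0},{"x":0,"y":0,"z":-0.03,"turn":0},{"x":0,"y":0,"z":-0.08,"turn":0},{"x":0,"y":0.02,"z":-0.13,"turn":0}]' 0.075
python3 -m crank '[{"x":0.001,"y":0.03,"z":-0.02,"turn":0.1},{"x":0.002,"y":0.08,"z":-0.03,"turn":0.25},{"x":0.004,"y":0.14,"z":-0.03,"turn":0.4},{"x":0.006,"y":0.2,"z":-0.03,"turn":0.53},{"x":0.0075,"y":0.24,"z":-0.03,"turn":0.53},{"x":0.0075,"y":0.257,"z":-0.03,"turn":0.53},{"x":0.0075,"y":0.257,"z":-0.03,"turn":0.53}]'
python3 - <<'E'
from h import *
c=imaging.get_calibration("wrist");w=imaging.read_camera("wrist")
np.save("w2.npy",c,allow_pickle=True)
w=cv2.cvtColor(w,cv2.COLOR_RGB2BGR);cv2.imwrite("pics/w2.png",w)
t=cv2.cvtColor(imaging.read_camera("scene"),cv2.COLOR_RGB2BGR)
cv2.imwrite("pics/w2b.png",np.vstack([cv2.resize(w[100:300,200:460],(780,600))[:400],cv2.resize(t[180:380,120:510],(780,400))[:200]]))
o=env.get_obs();print(o["time_s"],o["qpos"],o["tool_pos"],o["tool_rot"])
E
```

```text
time_s: 5.65
tool_pos: [0.6054, -0.2964, 0.1969]
tool_rot: [-179.9, -0.0, 179.8]
force: [0.9, -0.3, 0.3]
grip_width: 0.0749
grasp_force: 0.0
time_s: 6.52
tool_pos: [0.599, -0.0373, 0.2256]
tool_rot: [-180.0, 0.0, 149.7]
force: [0.5, 0.7, 0.2]
grip_width: 0.0752
grasp_force: 0.0
6.625 [-28.07741123  14.12789417  34.78526553  93.05233237  -8.18809035
  75.38277662  67.43570996] [ 0.59882585 -0.04031525  0.22572982] [-1.79936395e+02  6.09953878e-02  1.49472338e+02]
```

View pics/w2b.png

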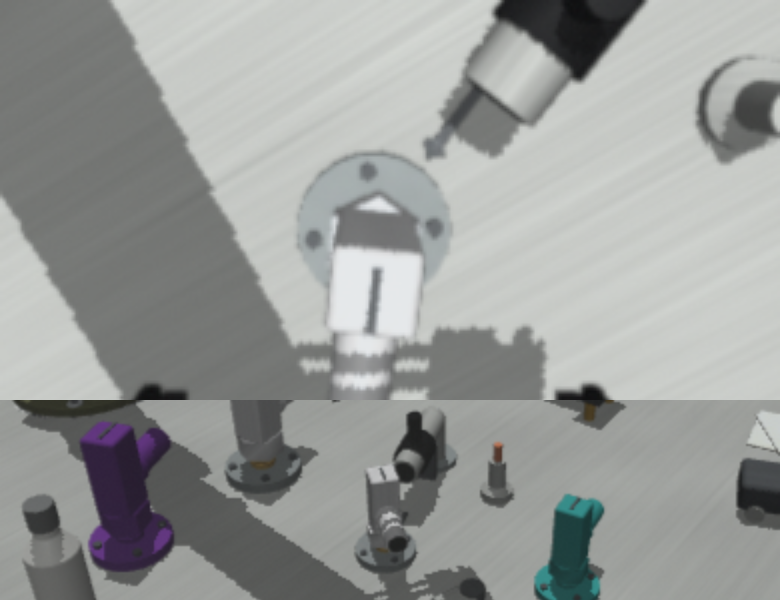

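The wrist view from above shows the block top centred at crop (376,292), slot (377,268)–(372,333), flange centre (374,228), and the arrow (487,88)→(432,155). I'll measure the headings from these.

Run:
```python
from h import *
c=np.load("w2.npy",allow_pickle=True).item()
P=lambda x,y,z:plane(c,200+x/3-.33,100+y/3-.33,z)
H=lambda a,b:np.degrees(np.arctan2(b[1]-a[1],b[0]-a[0]))
q=[P(x,y,.105) for x,y in((335,248),(425,253),(415,337),(329,330))]
ce=np.mean(q,0);print("block",ce,[np.linalg.norm(q[i]-q[i-1])*1e3 for i in range(4)])
print("sides",H(q[0],q[3]),H(q[1],q[2]),H(q[0],q[1])-90,H(q[3],q[2])-90,"slot",H(P(377,268,.105),P(372,333,.105)))
fl=P(374,228,.01);print("flange",fl)
a,b=P(487,88,0),P(432,155,0);print("arrow dir",H(b,a),"from axis",H(ce,b),H(ce,a),np.linalg.norm((a-ce)[:2]))
e1,e2=P(463,72,.058),P(535,125,.058);m=(e1+e2)/2;print("mouth",m,np.linalg.norm((m-ce)[:2]),np.linalg.norm(e1-e2),H(ce,m))
print("pipe flange heading",H(ce,np.array([.5257,.1352])))
```

```text
block [ 0.59848553 -0.03578752  0.105     ] [np.float64(27.428568706817433), np.float64(28.50426374124926), np.float64(28.250111864846293), np.float64(28.07953082272101)]
sides -35.04124366182133 -35.88323177386718 -33.54649973944219 -35.194182351061166 slot -34.43121363914652
flange [ 0.59745613 -0.03558666  0.01      ]
arrow dir 110.87484552515826 from axis 111.1576249055906 111.02272108744408 0.07509115448591437
mouth [0.57066465 0.03121419 0.058     ] 0.07254812098136947 0.03203391279446122 112.54951302105027
pipe flange heading 113.05835896832
```

```bash
python3 -m crank '[{"x":0.002,"y":0.001,"z":0.03,"turn":0.072},{"x":0.002,"y":0.001,"z":0.08,"turn":0.072},{"x":0.002,"y":0.001,"z":0.115,"turn":0.072},{"x":0.002,"y":0.001,"z":0.132,"turn":0.072},{"x":0.002,"y":0.001,"z":0.132,"turn":0.072}]' 0.058
python3 -m crank '[{"x":0,"y":0,"z":0,"turn":0},{"x":0,"y":0,"z":0,"turn":0},{"x":0,"y":0,"z":0,"turn":0},{"x":0,"y":0,"z":0,"turn":0},{"x":0,"y":0,"z":0,"turn":0}]' 0.02 30
python3 - <<'E'
from h import *
o=env.get_obs();print({k:np.round(o[k],3) for k in o})
E
```

```text
time_s: 7.25
tool_pos: [0.5972, -0.0373, 0.093]
tool_rot: [-179.9, -0.0, 145.4]
force: [0.6, 0.3, 0.9]
grip_width: 0.0582
grasp_force: 0.0
time_s: 7.88
tool_pos: [0.5981, -0.0355, 0.0942]
tool_rot: [179.9, 0.0, 145.5]
force: [-0.3, 0.1, 3.1]
grip_width: 0.03
grasp_force: 29.8
{'time_s': np.float64(7.875), 'qpos': array([-26.841,  20.904,  33.409, 101.419, -12.961,  61.454,  66.573]), 'joint_velocities': array([-0.006,  0.042, -0.126, -0.07 , -0.078, -0.01 ,  0.151]), 'effort': array([ 1.0900e-01, -4.0096e+01,  6.2540e+00, -2.5988e+01,  2.4800e-01,
       -3.0000e-03,  1.6700e-01]), 'tool_pos': array([ 0.598, -0.035,  0.094]), 'tool_rot': array([1.79939e+02, 4.10000e-02, 1.45510e+02]), 'force': array([-0.332,  0.057,  3.067]), 'wrist_torque': array([ 0.107,  0.054, -0.178]), 'grasp_force': np.float64(29.801), 'grip_width': np.float64(0.03)}
```

```bash
python3 -m crank '[{"x":0,"y":0,"z":0.0001,"turn":0.15},{"x":0,"y":0,"z":0.0003,"turn":0.33},{"x":0,"y":0,"z":0.0004,"turn":0.51},{"x":0,"y":0,"z":0.0006,"turn":0.69},{"x":0,"y":0,"z":0.0007,"turn":0.87},{"x":0,"y":0,"z":0.0008,"turn":1.05},{"x":0,"y":0,"z":0.001,"turn":1.23},{"x":0,"y":0,"z":0.0011,"turn":1.41},{"x":0,"y":0,"z":0.0013,"turn":1.59},{"x":0,"y":0,"z":0.0014,"turn":1.77},{"x":0,"y":0,"z":0.0016,"turn":1.95},{"x":0,"y":0,"z":0.0017,"turn":2.1}]'
python3 -m crank '[{"x":0,"y":0,"z":0,"turn":0.055},{"x":0,"y":0,"z":0,"turn":0.055},{"x":0,"y":0,"z":0,"turn":0.055}]'
```

```text
time_s: 9.38
tool_pos: [0.5999, -0.0357, 0.0927]
tool_rot: [179.8, -0.2, 25.0]
force: [4.5, -0.9, -0.8]
grip_width: 0.0301
grasp_force: 29.6
time_s: 9.75
tool_pos: [0.5998, -0.0358, 0.0926]
tool_rot: [179.8, -0.2, 22.1]
force: [6.0, -0.0, -0.6]
grip_width: 0.0293
grasp_force: 29.7
```

```bash
python3 -m crank '[{"x":0,"y":0,"z":0,"turn":0},{"x":0,"y":0,"z":0,"turn":0},{"x":0,"y":0,"z":0,"turn":0},{"x":0,"y":0,"z":-0.004,"turn":-0.05},{"x":0,"y":0,"z":-0.004,"turn":-0.2},{"x":0,"y":0,"z":-0.004,"turn":-0.38},{"x":0,"y":0,"z":-0.004,"turn":-0.56},{"x":0,"y":0,"z":-0.004,"turn":-0.74},{"x":0,"y":0,"z":-0.004,"turn":-0.92},{"x":0,"y":0,"z":-0.004,"turn":-1.1},{"x":0,"y":0,"z":-0.004,"turn":-1.28},{"x":0,"y":0,"z":-0.004,"turn":-1.46}]' 0.06
python3 -m crank '[{"x":0,"y":0,"z":0,"turn":-0.111},{"x":0,"y":0,"z":0,"turn":-0.111},{"x":0,"y":0,"z":0,"turn":-0.111}]'
python3 -m crank '[{"x":0,"y":0,"z":0,"turn":0},{"x":0,"y":0,"z":0,"turn":0},{"x":0,"y":0,"z":0,"turn":0},{"x":0,"y":0,"z":0,"turn":0},{"x":0,"y":0,"z":0,"turn":0}]' 0.02 30
```

```text
time_s: 11.25
tool_pos: [0.5971, -0.0357, 0.0957]
tool_rot: [-180.0, -0.0, 106.0]
force: [0.5, 0.7, -0.0]
grip_width: 0.0601
grasp_force: 0.0
time_s: 11.62
tool_pos: [0.5974, -0.0357, 0.0958]
tool_rot: [-180.0, -0.0, 111.9]
force: [0.1, -1.0, 0.1]
grip_width: 0.0599
grasp_force: 0.0
time_s: 12.25
tool_pos: [0.5982, -0.0354, 0.096]
tool_rot: [179.9, 0.0, 112.0]
force: [2.1, 1.7, -1.4]
grip_width: 0.0295
grasp_force: 29.9
```

```bash
python3 -m crank '[{"x":0,"y":0,"z":0.0001,"turn":0.14},{"x":0,"y":0,"z":0.0003,"turn":0.32},{"x":0,"y":0,"z":0.0004,"turn":0.5},{"x":0,"y":0,"z":0.0006,"turn":0.68},{"x":0,"y":0,"z":0.0007,"turn":0.86},{"x":0,"y":0,"z":0.0008,"turn":1.04},{"x":0,"y":0,"z":0.001,"turn":1.22},{"x":0,"y":0,"z":0.0011,"turn":1.38},{"x":0,"y":0,"z":0.0012,"turn":1.5},{"x":0,"y":0,"z":0.0012,"turn":1.571},{"x":0,"y":0,"z":0.0012,"turn":1.571},{"x":0,"y":0,"z":0.0012,"turn":1.571}]'
python3 -m crank '[{"x":0,"y":0,"z":0,"turn":0},{"x":0,"y":0,"z":0,"turn":0},{"x":0,"y":0,"z":0,"turn":0},{"x":0,"y":0,"z":0,"turn":0},{"x":0,"y":0,"z":-0.03,"turn":0},{"x":0,"y":0,"z":-0.08,"turn":0},{"x":0,"y":0,"z":-0.13,"turn":0},{"x":0,"y":0,"z":-0.13,"turn":0},{"x":0,"y":0,"z":-0.13,"turn":0}]' 0.06
python3 - <<'E'
from h import *
c=imaging.get_calibration("wrist");w=cv2.cvtColor(imaging.read_camera("wrist"),cv2.COLOR_RGB2BGR)
np.save("w3.npy",c,allow_pickle=True);print([proj(c,p) for p in([.598,-.036,.103],[.575,.022,.058],[.554,.067,.108])])
cv2.imwrite("pics/w3.png",w)
cv2.imwrite("pics/w3b.png",cv2.resize(w[100:300,200:460],(780,600)))
o=env.get_obs();print(o["time_s"],o["qpos"],o["tool_pos"],o["tool_rot"])
E
```

```text
time_s: 13.75
tool_pos: [0.5994, -0.0355, 0.0949]
tool_rot: [179.9, -0.2, 22.1]
force: [5.9, -0.5, -3.9]
grip_width: 0.0298
grasp_force: 29.8
time_s: 14.88
tool_pos: [0.5973, -0.0354, 0.2242]
tool_rot: [-180.0, 0.0, 22.1]
force: [-0.6, 1.0, -0.8]
grip_width: 0.0599
grasp_force: 0.0
[array([324.36144432, 196.46644363]), array([268.23974274, 184.85768502]), array([206.39795705, 200.06907794])]
14.925 [-49.37743601  20.92749835  62.99759167  94.02215134 -19.0630053
  76.96769738 -51.44491627] [ 0.59688466 -0.03531261  0.22350602] [-1.79943410e+02  8.93820882e-02  2.20568468e+01]
```

View pics/w3b.png

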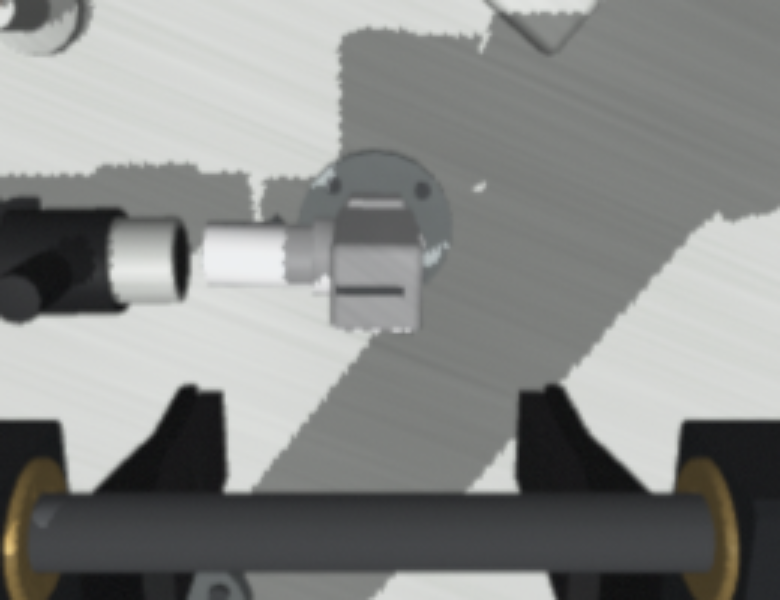

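The outlet end is at crop (204,252) and the pipe mouth at (183,260), nearly aligned. I'll compute the offset and the knob position (top at about (18,297)).

Run:
```python
from h import *
c=np.load("w3.npy",allow_pickle=True).item()
P=lambda x,y,z:plane(c,200+x/3-.33,100+y/3-.33,z)
H=lambda a,b:np.degrees(np.arctan2(b[1]-a[1],b[0]-a[0]))
A=np.mean([P(x,y,.103) for x,y in((332,247),(421,247),(419,330),(332,328))],0);print("axis",A)
o=(P(205,222,.058)+P(205,283,.058))/2;m=(P(178,218,.058)+P(178,302,.058))/2;p=(P(110,219,.058)+P(110,302,.058))/2
b=(P(280,223,.058)+P(280,284,.058))/2
print("o",o,H(A,o),np.linalg.norm((o-A)[:2]));print("m",m,H(A,m),np.linalg.norm((m-A)[:2]));print("p",p,H(A,p),H(m,p),"tube",H(b,o))
print("slot",H(P(405,292,.103),P(337,291,.103)))
k=P(18,297,.108);print("knob",k,H(A,k),np.linalg.norm((k-A)[:2]))
```

```text
axis [ 0.59879296 -0.03634492  0.103     ]
o [0.57589464 0.02258447 0.058     ] 111.23473538089392 0.06322187186319622
m [0.56930355 0.03093021 0.058     ] 113.66978508150885 0.0734545289634002
p [0.55962612 0.05432804 0.058     ] 113.36227816609595 112.47016037481164 tube 111.26264100237766
slot 111.17250961155428
knob [0.55508537 0.06801092 0.108     ] 112.7255050527992 0.11313926336262546
```

The outlet is within about 2 mm of the pipe axis (limit 6), so I'll leave it and go for the knob.

```bash
python3 -m crank '[{"x":0,"y":-0.01,"z":0,"turn":-0.15},{"x":0,"y":-0.03,"z":0,"turn":-0.33},{"x":0,"y":-0.05,"z":0,"turn":-0.51},{"x":0,"y":-0.07,"z":0,"turn":-0.69},{"x":0,"y":-0.09,"z":0,"turn":-0.87},{"x":0,"y":-0.1115,"z":0,"turn":-1.05},{"x":0,"y":-0.1115,"z":0.01,"turn":-1.23},{"x":0,"y":-0.1115,"z":0.03,"turn":-1.41},{"x":0,"y":-0.1115,"z":0.06,"turn":-1.581},{"x":0,"y":-0.1115,"z":0.06,"turn":-1.581},{"x":0,"y":-0.1115,"z":0.06,"turn":-1.581}]' 0.05
python3 - <<'E'
from h import *
c=imaging.get_calibration("wrist");w=cv2.cvtColor(imaging.read_camera("wrist"),cv2.COLOR_RGB2BGR)
np.save("w4.npy",c,allow_pickle=True);o=env.get_obs();print(o["time_s"],o["tool_pos"],o["tool_rot"])
cv2.imwrite("pics/w4b.png",cv2.resize(w[80:280,200:460],(780,600)))
E
```

```text
time_s: 16.3
tool_pos: [0.5558, 0.0675, 0.1649]
tool_rot: [-180.0, 0.0, 112.5]
force: [0.2, -0.2, 0.3]
grip_width: 0.0497
grasp_force: 0.0
16.35 [0.55621765 0.06758932 0.16536912] [1.79952146e+02 1.80437260e-02 1.12491373e+02]
```

View pics/w4b.png

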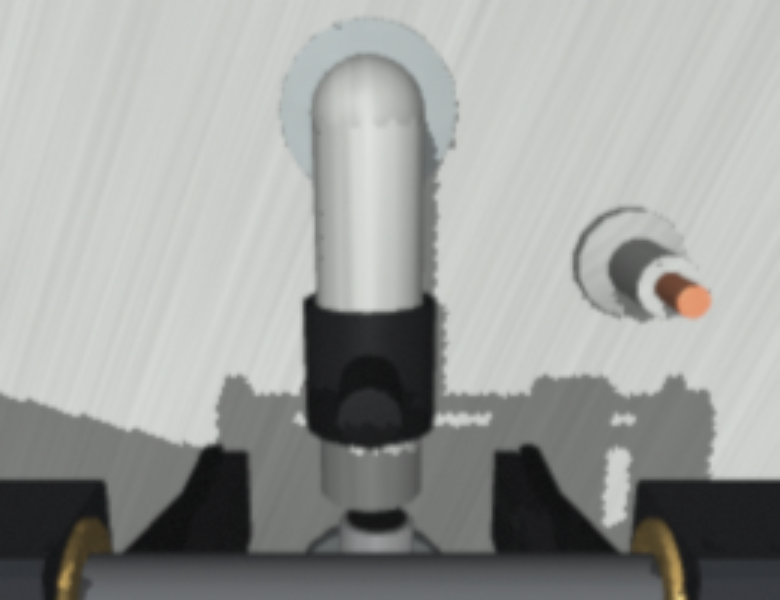

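The knob is centred between the fingers (crop (370,412)), and the pipe runs straight up the image. I'll descend and grip.

```bash
python3 - <<'E'
from h import *
c=np.load("w4.npy",allow_pickle=True).item();print(plane(c,200+370/3-.33,80+412/3-.33,.108))
E
python3 -m crank '[{"x":0,"y":0,"z":0.03,"turn":0},{"x":0,"y":0,"z":0.055,"turn":0},{"x":0,"y":0,"z":0.064,"turn":0},{"x":0,"y":0,"z":0.064,"turn":0}]' 0.05
python3 -m crank '[{"x":0,"y":0,"z":0,"turn":0},{"x":0,"y":0,"z":0,"turn":0},{"x":0,"y":0,"z":0,"turn":0},{"x":0,"y":0,"z":0,"turn":0},{"x":0,"y":0,"z":0,"turn":0}]' 0.005 15
```

```text
[0.55336418 0.07080926 0.108     ]
time_s: 16.85
tool_pos: [0.5561, 0.0677, 0.1011]
tool_rot: [180.0, 0.0, 112.6]
force: [0.2, 1.0, 0.3]
grip_width: 0.0497
grasp_force: 0.0
time_s: 17.48
tool_pos: [0.5554, 0.0676, 0.1009]
tool_rot: [-180.0, -0.0, 112.6]
force: [-2.5, 0.7, 2.3]
grip_width: 0.0163
grasp_force: 15.0
```

```bash
python3 -m crank '[{"x":-0.004,"y":0,"z":0,"turn":0},{"x":-0.009,"y":0,"z":0,"turn":0},{"x":-0.014,"y":0,"z":0,"turn":0},{"x":-0.019,"y":0,"z":0,"turn":0},{"x":-0.024,"y":0,"z":0,"turn":0},{"x":-0.028,"y":0,"z":0,"turn":0},{"x":-0.031,"y":0,"z":0,"turn":0},{"x":-0.033,"y":0,"z":0,"turn":0},{"x":-0.033,"y":0,"z":0,"turn":0}]'
python3 -m crank '[{"x":-0.0015,"y":0,"z":0,"turn":0},{"x":-0.003,"y":0,"z":0,"turn":0},{"x":-0.003,"y":0,"z":0,"turn":0}]'
```

```text
time_s: 18.6
tool_pos: [0.5686, 0.0365, 0.1008]
tool_rot: [-180.0, 0.0, 112.6]
force: [-2.1, -1.0, 4.1]
grip_width: 0.0161
grasp_force: 15.0
time_s: 18.98
tool_pos: [0.5695, 0.0342, 0.1008]
tool_rot: [-180.0, -0.0, 112.6]
force: [-3.8, -0.1, 5.4]
grip_width: 0.0165
grasp_force: 15.0
```

```bash
python3 -m crank '[{"x":-0.001,"y":0,"z":0,"turn":0},{"x":-0.002,"y":0,"z":0,"turn":0},{"x":-0.002,"y":0,"z":0,"turn":0}]'
python3 -m crank '[{"x":-0.001,"y":0,"z":0,"turn":0},{"x":-0.002,"y":0,"z":0,"turn":0},{"x":-0.002,"y":0,"z":0,"turn":0}]'
```

```text
time_s: 19.35
tool_pos: [0.5696, 0.0341, 0.1008]
tool_rot: [-179.9, -0.2, 112.7]
force: [-6.8, 2.7, 7.4]
grip_width: 0.0166
grasp_force: 15.0
time_s: 19.73
tool_pos: [0.5697, 0.0339, 0.1008]
tool_rot: [-179.9, -0.3, 112.7]
force: [-7.9, 5.1, 9.4]
grip_width: 0.0165
grasp_force: 15.0
```

It hit the hard stop: the force rose with no motion, at about 77 mm. I'll relax, release, retreat and verify.

```bash
python3 -m crank '[{"x":0.003,"y":0,"z":0,"turn":0},{"x":0.003,"y":0,"z":0,"turn":0}]'
python3 -m crank '[{"x":0,"y":0,"z":0,"turn":0},{"x":0,"y":0,"z":0,"turn":0},{"x":0,"y":0,"z":0,"turn":0},{"x":0,"y":0,"z":0,"turn":0},{"x":0,"y":0,"z":-0.03,"turn":0},{"x":0,"y":0,"z":-0.08,"turn":0},{"x":0,"y":0,"z":-0.13,"turn":0},{"x":0.03,"y":0,"z":-0.15,"turn":0},{"x":0.07,"y":0,"z":-0.15,"turn":0},{"x":0.11,"y":0,"z":-0.15,"turn":0},{"x":0.15,"y":0,"z":-0.15,"turn":0},{"x":0.15,"y":0,"z":-0.15,"turn":0}]' 0.05
python3 - <<'E'
from h import *
t=cv2.cvtColor(imaging.read_camera("top"),cv2.COLOR_RGB2BGR);s=cv2.cvtColor(imaging.read_camera("scene"),cv2.COLOR_RGB2BGR)
cv2.imwrite("pics/end.png",np.vstack([cv2.resize(t[150:250,260:470],(800,300),interpolation=3)*1,cv2.resize(s[180:330,130:530],(800,300),interpolation=3)]))
E
```

```text
time_s: 19.98
tool_pos: [0.5696, 0.0341, 0.1008]
tool_rot: [-180.0, -0.1, 112.7]
force: [-4.5, 1.2, 5.6]
grip_width: 0.0166
grasp_force: 15.0
time_s: 21.48
tool_pos: [0.5107, 0.1761, 0.2504]
tool_rot: [-180.0, -0.1, 113.0]
force: [-0.3, 0.0, -0.3]
grip_width: 0.0501
grasp_force: 0.0
```

View pics/end.png

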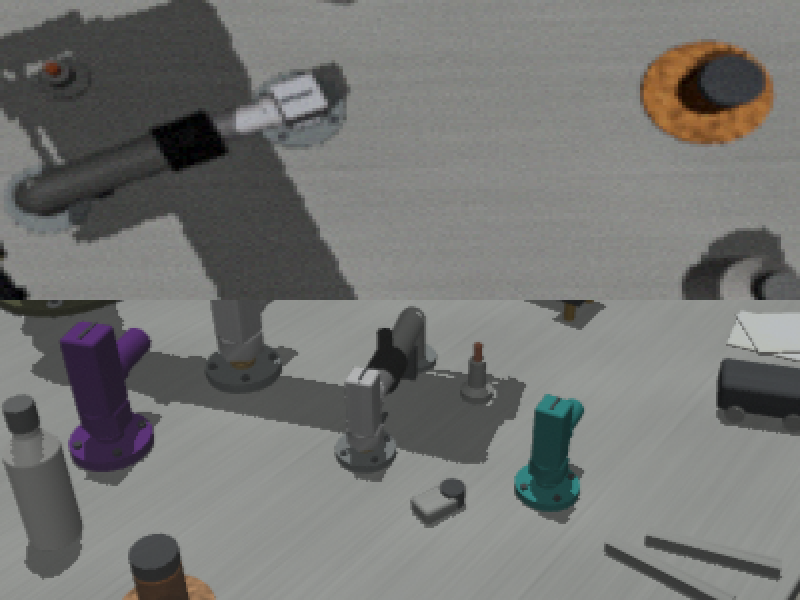

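The jar stands on the cork, the sleeve (crop (188,139)) bridges onto the outlet, and the bystanders are undisturbed. One numeric check, then I'll hand in.

Run:
```python
from h import *
c=imaging.get_calibration("top");k=plane(c,260+188/3.81-.4,150+139/3-.4,.06)
d=np.linalg.norm(k[:2]-[.5988,-.0362]);print("sleeve",k,d)
print("lid",plane(c,260+732/3.81-.4,150+80/3-.4,.08))
if d<.083:print(env.sign_off())
```

```text
sleeve [0.57165778 0.03692417 0.06      ] 0.07799900512017452
lid [ 0.6083475  -0.31315768  0.08      ]
the job is handed in; nothing more can be done
None
```

I've handed in the job: the jar stands on the cork pad, the elbow was screwed about 214° clockwise to within about 2 mm of the pipe axis, the sleeve is at its stop with the knob 78 mm from the stub's axis, and the gripper let go at about 21 s; the verdict itself was not shown to me.

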